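# Lock the service cover of a showcase climate box

### The arm

A 6-joint arm with a two-finger parallel gripper is mounted at the origin on the work surface. World frame = base frame: x ahead of the robot, y to its left, z up, the work surface at z = 0. Lengths are in m, angles in rad, forces in N, time in s.
With the tool pointing down it reaches from about 0.375 to 0.925 m from the base axis. Payload 5.7 kg.
Tool frame: the origin (TCP) lies between the finger pads; the fingertips stand 25 mm ahead of it and the grasp point (between the pads) lies 6 mm ahead of it (env.tip_extent is the distance from the TCP to the fingertips, in m); z points along the fingers, y is the direction in which the jaws open and shut (so a half turn about z gives the same grasp; the last joint's range is limited). The gripper opens to 85 mm and grips with 20 to 120 N. Pads are 22 mm wide; open, the fingers measure 114 mm over their backs; the gripper's body (76 mm by 85 mm) begins 54 mm behind the grasp point. The pads swing forward as they close: fully open they stand 13 mm farther back than shut.
Start: joints at [1.225, 0.359, 1.51, -0, 1.272, -0.115], TCP at [0.137, 0.584, 0.256] pointing down, gripper open.
Joint ranges: [-2.97, 2.97], [-1.01, 2.36], [0.21, 2.38], [-0.96, 4.11], [0.2, 2.71], [-2.98, 2.98]. Speed limits (rad/s): [2.39, 2.39, 3.14, 3.14, 3.14, 3.14].

### API

Orientations are given as a unit quaternion [x, y, z, w].
In Python, from workcell import env, viewer, nets gives the robot as it stands. The module is installed in compiled form; this text tells all that it offers.
- The arm moves only by the tool move_arm, never from a script. Its arguments are lists of equal length, an entry for each row: "fingers": the opening, from 0 (shut) to 1 (fully open); "xyz": the shift along the tool's x, y, z scaled (see below), a list of three; "rot": the turn, a rotation vector about the tool's x, y, z scaled (see below), a list of three. In form: {"fingers": [fingers, ...], "xyz": [[tx, ty, tz], ...], "rot": [[wx, wy, wz], ...]}. A call has 1 to 8 rows; each row shifts and turns the commanded pose from where the row before left it, along the tool's axes as they then stand; what a row does not reach is not made up. The controller multiplies each number of a shift by 25 mm and each number of a turn by 0.1 rad. A row lasts 1/12 s, in which the tool goes at most 41.7 mm and 7.16 degrees, less where a joint would pass 70% of its speed; a pose out of reach is approached as far as the arm can. A call with a number of a shift or a turn outside -1 to 1 is refused whole. A call with a gripper value outside its range is refused whole. The fingers move at their own pace and stop on an object; "force" is the grip in N (left out, the last holds). Time passes only in rows, so rows that do not move let the fingers close. It gives the time, the measured TCP pose, the force and the opening at its end, in the units of the state.
- env.state(): the state, without advancing time (a new reading comes with each control period).
- viewer.grab_frame(name): name is "scene" or "top" or "wrist"; returns the picture (384x512x3 uint8, red, green, blue); there is no depth.
- viewer.camera_info(name): a dict with "fovy" (degrees; the focal length in pixels is half the picture's height over the tangent of half this angle, whatever the lens; pixels are square), "cx", "cy" (the principal point, pixels), "R" (3x3) and "t" (3): a world point X has camera coordinates R X + t; the wrist camera has in their place "T_tool_cam" (4x4, takes a point from camera to tool coordinates, whose origin is the TCP and whose axes are the flange's). Camera axes: x right, y down, z forward; pixel columns grow to the right and rows downward; lengths in m; the calibration is good to about 2 mm. A picture is of the moment at which its call begins: read the wrist's pose just before it. camera_info takes no time and is no camera call.
- env.close_job(): hands the job in, once; it reports no verdict.
Trained networks look in the newest picture that a camera, given by its name, has taken for a name from the list of things; names that differ only in an ending like _2 or _b are one class to them, and where a whole thing is asked for, a point or a joint stands for the part that bears it (a point fixed in the world has none). Each returns a list of dicts, best first, with "p" (0 to 1); they miss things now and then, are a little off and sometimes report something else, mostly with a low value. They report only what shows in the picture. A call takes as long as a camera call. They do not tell look-alikes from the thing itself.
- nets.spot_in(name, camera): "bbox" ([centre column, centre row, width, height] in pixels, round what is visible of it).
- nets.mark_of(name, camera): "uv" ([column, row] in pixels: a listed point, or the origin of a listed thing).
The state is a dict: "t": time; "qpos": joint angles; "joint_velocities": joint speeds; "joint_efforts": joint torques, N m; "tcp_pos": TCP position; "tool_rot": TCP orientation; "ft_force": force on the tool from outside, world axes, zero at the start; "ft_torque": the same for the moment, N m; "opening": finger opening in m.
Only numpy, scipy, OpenCV 4.12 (cv2) and the standard library are available. Lean on these libraries where they do the work, as an engineer would, in place of code of your own. Each camera call takes 0.05 s, during which the arm holds its last target.

### The job

Fit the loose wing-handled metal cover into the port on top of the grey climate box, then turn it clockwise, roughly a quarter turn, lowering and pressing it slowly and lightly, until you feel its lugs drop into the locked detent and the flange is fully home, flat on the box. Do not force it, and leave the pottery and stones standing around where they are.

Things in the scene. Friction and masses are not known exactly. Their poses are not given: they have to be found in the camera images.
- cover: Loose aluminium port cover, one rigid piece 72 mm high, 0.17 to 0.35 kg, standing upright on the counter. Round neck 52 mm across, 30 mm high; at its foot two opposite lugs along x, each 10 mm wide, 8 mm high, reaching 36 mm from the axis; above the neck a round flange, then a wing bar. Origin: centre of the neck's foot, z up along the axis. A half turn gives the same cover.
- cover_flange (a point): On the cover's axis at the underside of its round flange (88 mm across, 8 mm thick), 30 mm above the foot of the neck. Axes as cover. When the cover is locked this point meets port.
- cover_wing (a point): On the cover's axis inside its upright wing bar, 60 mm above the foot and 22 mm above the flange's top: a good height to pinch. The bar is 64 mm long along the cover's x (parallel to the lugs), 14 mm thick along y, 34 mm high. Axes as cover.
- case: Fixed grey steel climate box of a showcase, 180 mm (x) by 160 mm (y), 65 mm high; origin at the centre of its underside, z up. In the middle of its 14 mm thick top is the port: a round bore 55 mm across with two opposite slots along the box's x, each 13 mm wide, reaching 39 mm from the axis. The cover enters only with lugs and wing bar along the box's x.
- port (a point): Centre of the port's mouth, level with the box top (65 mm above the counter). Axes as case: the slots lie along x. Forcing means over 80 N of summed contact force between cover and box; the seal pads alone make about 13 N of it, so keep any push under some 25 N and touch down slower than 10 mm/s.
- port_shelf (a point): On the port's axis at the level shelf inside, 24 mm below the mouth. Lugs land on it with the flange 6 mm above the box top. Turned 50 to 90 degrees clockwise from above (exact angle differs from box to box, unseen) the lugs stand over two 6 mm deep pockets (1.5 mm play a side) and the cover can go down until the flange is flat on the box. Turned past them, the lugs are on the shelf again.
- port_seal (a point): On the port's axis, 7 mm below the mouth, between two sprung rubber pads in the bore that grip the neck: the cover does not fall by its own weight, it must be pushed down, with a few newtons while sliding. The pads also brake turning.
- cobble_a: Bystander: loose round grey stone, 46 mm across, 36 mm high. Origin at the centre of its underside.
- cobble_b: Bystander: loose round grey stone, 48 mm across, 38 mm high. Origin at the centre of its underside.
- bowl_a: Bystander: loose terracotta bowl, 110 mm across, 45 mm high. Origin at the centre of its underside.
- stem_stand: Bystander: loose terracotta stemmed dish, 100 mm across, 78 mm high. Origin at the centre of its underside.
- cup_a: Bystander: loose terracotta cup, 80 mm across, 60 mm high. Origin at the centre of its underside.
- bowl_b: Bystander: loose dark bowl, 120 mm across, 50 mm high. Origin at the centre of its underside.
- sherd: Bystander: loose flat terracotta sherd, about 80 by 50 mm, 9 mm thick. Origin at the centre of its underside.
Not all that is in view belongs to the job. There is more than one size of the cover; the one meant has the size given above.

How it is judged:
By the outcome, as a careful person would: the job done as asked, in the order asked, and still so for the second after the job is handed in, with the robot touching nothing.
It also fails if it takes over 72 s, if anything falls off the work surface, if the arm or the gripper's body presses on something with over 40 N, if the wrist force passes 120 N, or if a joint passes its speed limit or range.

## Working session

There is one attempt and no reset: what is moved stays moved. The work goes in short steps, Python scripts to look and compute and a tool call to move; the robot and the scene stay as the last step left them, time stands still between calls to the robot, and variables do not carry over. Pictures are saved under pics/ and viewed, and the job is handed in when it is done.

Besides the shell and the picture viewer there is one more tool, called after "Request:" by a JSON object that holds its "method" and its "body". move_arm: Moves the arm, as the interface text tells. Shifts and turns lie within -1 to 1; 1 stands for 25 mm of shift or 0.1 rad of turn. Its arguments: {"type":"object","properties":{"fingers":{"type":"array"},"xyz":{"type":"array"},"rot":{"type":"array"},"force":{"type":"number"}},"required":["fingers","xyz","rot"]}

```bash
mkdir -p pics; ls; cat > h.py <<'E'
from workcell import env, viewer, nets
import numpy as np, cv2
from scipy.spatial.transform import Rotation as R
def save(name,fn):
    im=viewer.grab_frame(name); cv2.imwrite('pics/'+fn,cv2.cvtColor(im,cv2.COLOR_RGB2BGR)); return im
def cam(name,st=None):
    c=viewer.camera_info(name); f=192/np.tan(np.radians(c['fovy'])/2)
    if name=='wrist':
        st=st or env.state(); T=np.eye(4); T[:3,:3]=R.from_quat(st['tool_rot']).as_matrix(); T[:3,3]=st['tcp_pos']
        M=np.linalg.inv(T@np.array(c['T_tool_cam'])); Rm,t=M[:3,:3],M[:3,3]
    else: Rm,t=np.array(c['R']),np.array(c['t'])
    return f,c['cx'],c['cy'],Rm,t,c
def proj(cm,X):
    f,cx,cy,Rm,t,_=cm; p=Rm@np.array(X)+t; return np.array([cx+f*p[0]/p[2],cy+f*p[1]/p[2]])
def ray(cm,uv,z):
    f,cx,cy,Rm,t,_=cm; d=Rm.T@np.array([(uv[0]-cx)/f,(uv[1]-cy)/f,1.]); o=-Rm.T@t
    return o+d*(z-o[2])/d[2]
E
python3 - <<'E'
from h import *
print(env.state(), env.tip_extent)
for n in ['scene','top','wrist']:
    save(n,n+'0.png'); c=viewer.camera_info(n); print(n,c)
E
```

```text
pics
{'t': 0.0, 'qpos': array([ 1.22490685e+00,  3.59511171e-01,  1.51147273e+00,  1.56628185e-05,
        1.27246345e+00, -1.15105845e-01]), 'joint_velocities': array([ 9.24905336e-04, -1.49999754e-04,  1.00872715e-03, -1.27046717e-03,
       -1.06451203e-03,  8.20670017e-05]), 'joint_efforts': array([ 1.77519203e-03, -5.27646339e+01, -2.78617787e+01,  2.59600870e-05,
        1.35148619e-02, -4.18684147e-05]), 'tcp_pos': array([0.1370305 , 0.5834819 , 0.25543452]), 'tool_rot': array([ 1.15138150e-01,  9.93349056e-01, -9.01111866e-04, -2.19149081e-04]), 'ft_force': array([-0.85024308,  0.38887509, -0.07396737]), 'ft_torque': array([-0.00304849,  0.03496197,  0.04480177]), 'opening': 0.08551434844479279} 0.025
scene {'fovy': 50.09709874497161, 'cx': 259.55799324009877, 'cy': 196.02141649253255, 'R': array([[-0.85621477,  0.5163423 ,  0.01693799],
       [ 0.34283667,  0.59241776, -0.72904336],
       [-0.38647029, -0.61841073, -0.68425791]]), 't': array([ 0.48416029, -0.15190973,  1.43370878])}
top {'fovy': 47.45980369090379, 'cx': 261.4572441855845, 'cy': 193.20014005513804, 'R': array([[ 0.02057979, -0.99973352,  0.01045726],
       [-0.99395812, -0.02158657, -0.1076163 ],
       [ 0.10781336, -0.00817936, -0.9941375 ]]), 't': array([-0.03067864,  0.60204626,  1.41538129])}
wrist {'fovy': 70.7899398122076, 'cx': 257.08045250791434, 'cy': 198.3968141220995, 'T_tool_cam': array([[-7.66928360e-04, -9.48167586e-01, -3.17769792e-01,
         8.19801392e-02],
       [ 9.99999706e-01, -7.18965787e-04, -2.68206991e-04,
         4.77956277e-04],
       [ 2.58395671e-05, -3.17769904e-01,  9.48167858e-01,
        -1.19355202e-01],
       [ 0.00000000e+00,  0.00000000e+00,  0.00000000e+00,
         1.00000000e+00]])}
```

View pics/scene0.png

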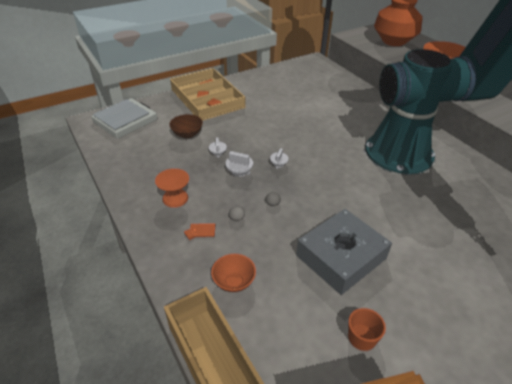

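View pics/top0.png

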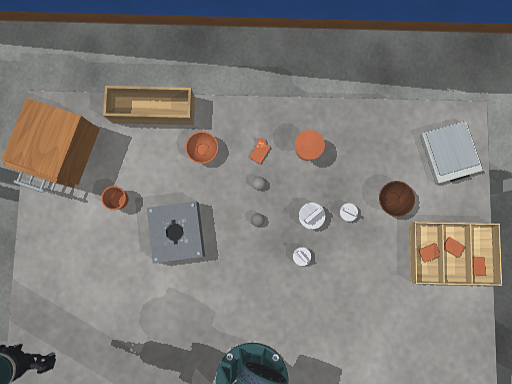

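View pics/wrist0.png

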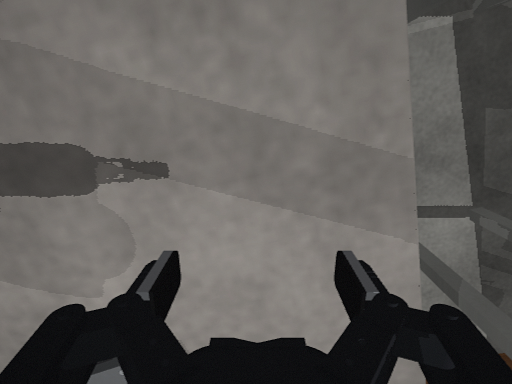

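```bash
python3 - <<'E'
from h import *
for c in ['top','scene']:
    cm=cam(c)
    for n,z in [('cover',0),('cover_wing',.06),('cover_flange',.03),('case',0),('port',.065)]:
        for d in nets.mark_of(n,c)[:4]:
            print(c,n,round(d['p'],2),np.round(d['uv'],1),ray(cm,d['uv'],z).round(4))
    for n in ['cover','case']:
        for d in nets.spot_in(n,c)[:4]: print(c,n,'box',round(d['p'],2),np.round(d['bbox'],1))
print(env.state()['t'])
E
```

```text
top cover 0.89 [308.8 213.4] [ 0.541  -0.1795  0.    ]
top cover 0.67 [259.5 151.6] [ 0.7493 -0.0086  0.    ]
top cover 0.66 [299.8 254.7] [ 0.4022 -0.1506  0.    ]
top cover 0.63 [392.9 201.9] [ 0.5861 -0.4649  0.    ]
top cover_wing 0.69 [315.  213.7] [ 0.5366 -0.1925  0.06  ]
top cover_wing 0.69 [300.9 252.8] [ 0.4101 -0.1482  0.06  ]
top cover_wing 0.5 [351.6 211.5] [ 0.5462 -0.3114  0.06  ]
top cover_flange 0.88 [309.8 219.5] [ 0.5189 -0.1794  0.03  ]
top cover_flange 0.8 [300.9 261.2] [ 0.3821 -0.1515  0.03  ]
top cover_flange 0.78 [348.8 209.4] [ 0.5551 -0.3086  0.03  ]
top case 0.7 [178.6 233.7] [0.4636 0.2565 0.    ]
top cover box 0.9 [312.5 216.1  30.6  24.6]
top cover box 0.56 [348.9 212.4  20.6  17.4]
top case box 0.58 [174.8 233.1  55.   65.9]
scene cover 0.79 [278.4 162.7] [ 0.3945 -0.1609  0.    ]
scene cover 0.75 [239.  172.4] [ 0.5337 -0.1825  0.    ]
scene cover 0.58 [218.8 152.5] [ 0.5422 -0.3106 -0.    ]
scene cover 0.18 [343.3 247.4] [0.4421 0.2363 0.    ]
scene cover_wing 0.63 [235.4 154.5] [ 0.5344 -0.2028  0.06  ]
scene cover_wing 0.62 [278.1 153.9] [ 0.4143 -0.1375  0.06  ]
scene cover_wing 0.54 [214.1 144.7] [ 0.5698 -0.2837  0.06  ]
scene cover_flange 0.69 [239.5 166.4] [ 0.5348 -0.1762  0.03  ]
scene cover_flange 0.52 [216.  149.5] [ 0.5595 -0.294   0.03  ]
scene cover_flange 0.49 [278.5 159.9] [ 0.408  -0.1421  0.03  ]
scene case 0.94 [338.6 258.1] [0.4766 0.2586 0.    ]
scene port 0.59 [241.7 165.7] [ 0.5477 -0.1379  0.065 ]
scene cover box 0.78 [279.9 156.9  16.1  18.1]
scene cover box 0.77 [240.1 165.6  23.1  23.3]
scene cover box 0.59 [217.4 147.8  14.   17.8]
scene cover box 0.41 [200.1 229.1  33.8  13.6]
scene case box 0.59 [344.6 254.7 102.2  85.4]
0.85
```

The top view shows three look-alike covers. The one at (312, 216) is about 29 px across, which fits the 88 mm flange; the other two are smaller, about 20 px (60 mm). The box is at (175, 232). I'll move over the box first to look at the port up close.

Request:
{"method": "move_arm", "body": {"fingers": [1,1,1,1,1,1,1,1], "xyz": [[-0.97,-0.61,0],[-0.97,-0.61,0],[-0.97,-0.61,0],[-0.97,-0.61,0],[-0.97,-0.61,0],[-0.97,-0.61,0],[-0.97,-0.61,0],[-0.97,-0.61,0]], "rot": [[0,0,0],[0,0,0],[0,0,0],[0,0,0],[0,0,0],[0,0,0],[0,0,0],[0,0,0]]}}

```text
t: 1.52
tcp_pos: [0.299, 0.4199, 0.2564]
tool_rot: [0.115, 0.993, 0.0, 0.0]
ft_force: [-0.3, -0.8, 0.5]
opening: 0.0855
```

Request:
{"method": "move_arm", "body": {"fingers": [1,1,1,1,1,1,1,1], "xyz": [[-0.97,-0.61,0],[-0.97,-0.61,0],[-0.97,-0.61,0],[-0.97,-0.61,0],[-0.97,-0.61,0],[-0.97,-0.61,0],[-0.97,-0.61,0],[0,0,0]], "rot": [[0,0,0],[0,0,0],[0,0,0],[0,0,0],[0,0,0],[0,0,0],[0,0,0],[0,0,0]]}}

```text
t: 2.18
tcp_pos: [0.4427, 0.2753, 0.2566]
tool_rot: [0.117, 0.993, -0.0, 0.002]
ft_force: [0.4, 0.1, -0.1]
opening: 0.0852
```

```bash
python3 - <<'E'
from h import *
s=env.state();print(s['t'],s['tcp_pos'],s['tool_rot'],s['joint_velocities'].round(3))
im=save('wrist','wrist1.png'); cm=cam('wrist',s)
for n,z in [('port',.065),('case',0)]:
    for d in nets.mark_of(n,'wrist')[:4]:
        print(n,round(d['p'],2),np.round(d['uv'],1),ray(cm,d['uv'],z).round(4))
E
```

```text
2.1833 [0.44273673 0.27528644 0.25660723] [ 1.16659459e-01  9.93170653e-01 -4.72707945e-04  1.54972368e-03] [ 0.057 -0.011  0.021  0.052  0.013  0.078]
port 0.59 [250.1 204.9] [0.4712 0.26   0.065 ]
case 0.9 [250.6 189.1] [ 0.4704  0.2593 -0.    ]
```

View pics/wrist1.png

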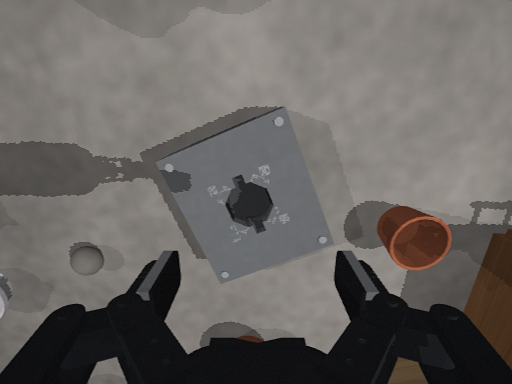

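The wrist view shows the box with its port at about (250, 205) and the slots running from (238, 181) to (261, 229). I'll rectify the box-top plane and measure it.

```bash
cat >> h.py <<'E'
def rect(im,cm,c,z,half=0.12,ppm=2500):
    n=int(2*half*ppm); W=np.array([[c[0]-half,c[1]-half],[c[0]+half,c[1]-half],[c[0]+half,c[1]+half],[c[0]-half,c[1]+half]])
    src=np.array([proj(cm,[w[0],w[1],z]) for w in W],np.float32)
    dst=np.array([[0,n],[n,n],[n,0],[0,0]],np.float32) # col=x, row=-y
    return cv2.warpPerspective(im,cv2.getPerspectiveTransform(src,dst),(n,n))
E
python3 - <<'E'
from h import *
s=env.state(); im=cv2.imread('pics/wrist1.png'); cm=cam('wrist',s)
c=np.array([.471,.26]); r=rect(im,cm,c,.065)
cv2.imwrite('pics/rect1.png',r)
g=cv2.cvtColor(r,cv2.COLOR_BGR2GRAY)
m=(g<60).astype(np.uint8); m[:150]=0;m[450:]=0;m[:,:150]=0;m[:,450:]=0
n,l,st,ce=cv2.connectedComponentsWithStats(m)
k=1+np.argmax(st[1:,4]); print(st[k],ce[k]); 
ys,xs=np.where(l==k); P=np.c_[xs,-ys]
print('cent',c+(np.array([ce[k][0]-300,300-ce[k][1]])/2500), 'area mm2',st[k,4]*.16)
w,v=np.linalg.eigh(np.cov(P.T)); print(w,np.degrees(np.arctan2(v[1,1],v[0,1])))
cv2.imwrite('pics/m1.png',(l==k).astype(np.uint8)*255)
E
```

```text
[  190   225   194   141 14467] [289.5074307  290.56957213]
cent [0.46680297 0.26377217] area mm2 2314.7200000000003
[1055.56843365 1550.42732722] 176.7997711125278
```

View pics/rect1.png

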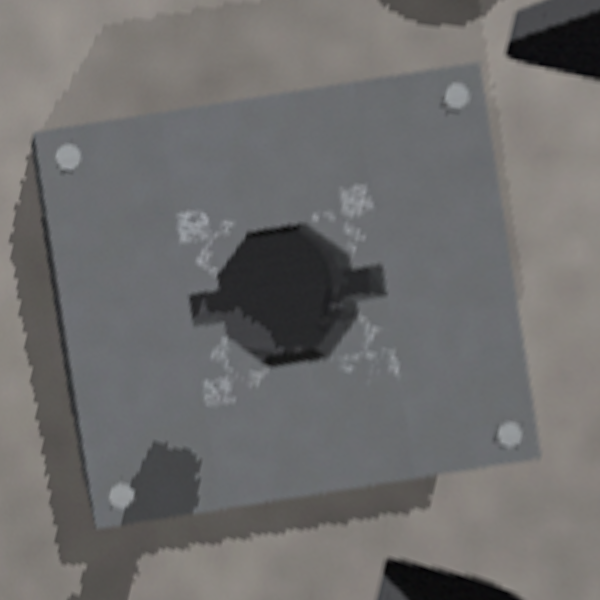

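View pics/m1.png

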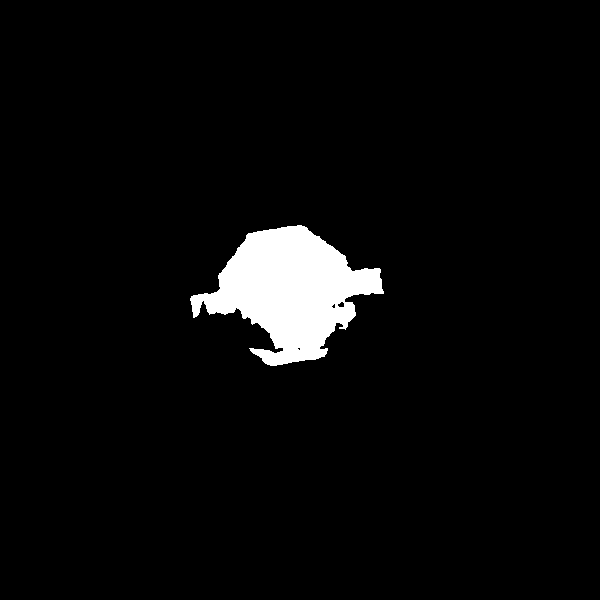

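Request:
{"method": "move_arm", "body": {"fingers": [1,1,1,1,1,1,1,1], "xyz": [[0,0,0],[0,0,0],[0,0,0],[0,0,0],[0,0,0],[0,0,0],[0,0,0],[0,0,0]], "rot": [[0,0,1],[0,0,1],[0,0,1],[0,0,1],[0,0,1],[0,0,1],[0,0,1],[0,0,1]]}}

```text
t: 3.0
tcp_pos: [0.4377, 0.2793, 0.2563]
tool_rot: [0.494, 0.869, -0.0, -0.0]
ft_force: [-0.1, -0.3, 0.1]
opening: 0.0854
```

Request:
{"method": "move_arm", "body": {"fingers": [1,1,1,1,1,1,1,1], "xyz": [[0,0,0],[0,0,0],[0,0,0],[0,0,0],[0,0,0],[0,0,0],[0,0,0],[0,0,0]], "rot": [[0,0,1],[0,0,1],[0,0,1],[0,0,1],[0,0,1],[0,0,1],[0,0,1],[0,0,1]]}}

```text
t: 3.67
tcp_pos: [0.4378, 0.2792, 0.2563]
tool_rot: [0.794, 0.608, -0.0, -0.0]
ft_force: [-0.1, 0.3, 0.5]
opening: 0.0856
```

Request:
{"method": "move_arm", "body": {"fingers": [1,1,1,1,1,1,1,1], "xyz": [[0,0,0],[0,0,0],[0,0,0],[0,0,0],[0,0,0],[0,0,0],[0,0,0],[0,0,0]], "rot": [[0,0,1],[0,0,1],[0,0,1],[0,0,1],[0,0,1],[0,0,1],[0,0,1],[0,0,1]]}}

```text
t: 4.33
tcp_pos: [0.4377, 0.2793, 0.2563]
tool_rot: [0.968, 0.251, -0.0, -0.0]
ft_force: [0.5, -0.0, 0.4]
opening: 0.0854
```

Request:
{"method": "move_arm", "body": {"fingers": [1,1,1,1,1,1,1,1], "xyz": [[0,0,0],[0,0,0],[0,0,0],[0,0,0],[0,0,0],[0,0,0],[0,0,0],[0,0,0]], "rot": [[0,0,1],[0,0,1],[0,0,1],[0,0,1],[0,0,1],[0,0,1],[0,0,0],[0,0,0]]}}

```text
t: 5.0
tcp_pos: [0.4381, 0.279, 0.2563]
tool_rot: [0.999, -0.042, -0.0, -0.0]
ft_force: [-0.3, 0.2, -0.2]
opening: 0.0856
```

```bash
python3 - <<'E'
from h import *
s=env.state();print(s['t'],s['tcp_pos'],s['tool_rot'],s['qpos'].round(3),s['joint_velocities'].round(3))
im=save('wrist','wrist2.png'); cm=cam('wrist',s)
im=cv2.imread('pics/wrist2.png')
cv2.imwrite('pics/rect2.png',rect(im,cm,(.471,.26),.065))
E
```

```text
5.0 [0.43814043 0.27896253 0.25630285] [ 9.99102375e-01 -4.23605380e-02 -1.70885824e-04 -6.70742701e-06] [0.434 0.243 1.682 0.    1.217 2.089] [-0.006  0.002 -0.003 -0.003 -0.001 -0.019]
```

View pics/rect2.png

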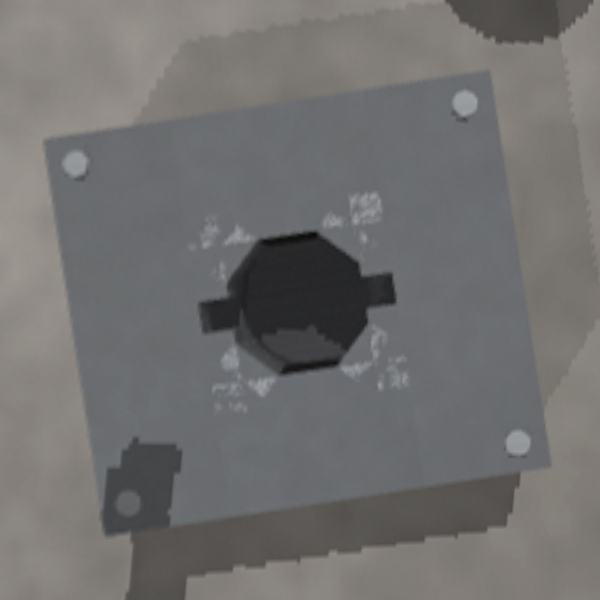

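```bash
cat >> h.py <<'E'
def fitrect(im,cm,c,z,corners,ppm=2500,half=.12):
    """corners: approx px in rectified image TL,TR,BR,BL -> refine each side by gradient line fit, return centre & angle"""
    r=rect(im,cm,c,z); g=cv2.GaussianBlur(cv2.cvtColor(r,cv2.COLOR_BGR2GRAY).astype(np.float32),(0,0),2)
    L=[];C=np.array(corners,float)
    for i in range(4):
        a,b=C[i],C[(i+1)%4]; d=(b-a)/np.linalg.norm(b-a); nrm=np.array([-d[1],d[0]])
        pts=[]
        for u in np.linspace(.1,.9,60):
            p=a+u*(b-a); off=np.arange(-9,9.01,.5); q=p+off[:,None]*nrm
            v=cv2.remap(g,q[:,0].astype(np.float32),q[:,1].astype(np.float32),cv2.INTER_LINEAR).ravel()
            dv=np.abs(np.gradient(v)); j=np.argmax(dv)
            if dv[j]>1: pts.append(q[j])
        vx,vy,x0,y0=cv2.fitLine(np.array(pts,np.float32),cv2.DIST_HUBER,0,.01,.01).ravel(); L.append((np.array([x0,y0]),np.array([vx,vy]),len(pts)))
    def X(l,m):
        A=np.c_[l[1],-m[1]]; t=np.linalg.solve(A,m[0]-l[0]); return l[0]+t[0]*l[1]
    K=np.array([X(L[3],L[0]),X(L[0],L[1]),X(L[1],L[2]),X(L[2],L[3])])
    W=np.c_[c[0]+K[:,0]/ppm-half, c[1]+half-K[:,1]/ppm]
    return W
E
python3 - <<'E'
from h import *
s1=dict(tcp_pos=[0.44273673,0.27528644,0.25660723],tool_rot=[1.16659459e-01,9.93170653e-01,-4.72707945e-04,1.54972368e-03])
s2=dict(tcp_pos=[0.43814043,0.27896253,0.25630285],tool_rot=[9.99102375e-01,-4.23605380e-02,-1.70885824e-04,-6.70742701e-06])
c=(.471,.26)
for s,f,k in [(s1,'wrist1.png',None),(s2,'wrist2.png',[(45,139),(490,71),(550,465),(105,535)])]:
    im=cv2.imread('pics/'+f); cm=cam('wrist',s)
    if k is None:
        cv2.imwrite('pics/rect1b.png',rect(im,cm,c,.065)); k=[(35,135),(478,65),(540,457),(98,527)]
        # shift guess using old vs new map
        cmo=cam('wrist',dict(s1,tcp_pos=[.4377,.2793,.2563],tool_rot=[.115,.993,0,0]))
        k=[((lambda w:((w[0]-c[0]+.12)*2500,(c[1]+.12-w[1])*2500))(ray(cm,proj(cmo,[c[0]-.12+a/2500,c[1]+.12-b/2500,.065]),.065))) for a,b in k]
    W=fitrect(im,cm,c,.065,k)
    print(f,W.round(4).tolist(),'ctr',W.mean(0).round(4),[round(float(np.linalg.norm(W[i]-W[(i+1)%4])),4) for i in range(4)],[round(float(np.degrees(np.arctan2(*(W[j]-W[i])[::-1]))),2) for i,j in [(0,1),(3,2),(3,0),(2,1)]])
E
```

```text
wrist1.png [[0.36899998784065247, 0.323199987411499], [0.5480999946594238, 0.35109999775886536], [0.5730000138282776, 0.19220000505447388], [0.39399999380111694, 0.16429999470710754]] ctr [0.471  0.2577] [0.1813, 0.1609, 0.1812, 0.1609] [8.85, 8.86, 98.94, 98.89]
wrist2.png [[0.3677999973297119, 0.3244999945163727], [0.5468000173568726, 0.3522000014781952], [0.5716000199317932, 0.1932000070810318], [0.3928000032901764, 0.1655000001192093]] ctr [0.4698 0.2589] [0.1811, 0.161, 0.181, 0.161] [8.8, 8.82, 98.93, 98.88]
```

Request:
{"method": "move_arm", "body": {"fingers": [1,1,1,1,1,1,1,1], "xyz": [[0.29,0.95,0],[0.29,0.95,0],[0.29,0.95,0],[0.29,0.95,0],[0.29,0.95,0],[0.29,0.95,0],[0.29,0.95,0],[0.29,0.95,0]], "rot": [[0,0,0],[0,0,0],[0,0,0],[0,0,0],[0,0,0],[0,0,0],[0,0,0],[0,0,0]]}}

```text
t: 5.72
tcp_pos: [0.4798, 0.083, 0.2564]
tool_rot: [0.999, -0.043, 0.0, -0.0]
ft_force: [1.5, 0.3, 0.6]
opening: 0.0854
```

Request:
{"method": "move_arm", "body": {"fingers": [1,1,1,1,1,1,1,1], "xyz": [[0.29,0.95,0],[0.29,0.95,0],[0.29,0.95,0],[0.29,0.95,0],[0.29,0.95,0],[0.29,0.95,0],[0.29,0.95,0],[0.29,0.95,0]], "rot": [[0,0,0],[0,0,0],[0,0,0],[0,0,0],[0,0,0],[0,0,0],[0,0,0],[0,0,0]]}}

```text
t: 6.38
tcp_pos: [0.5208, -0.1115, 0.2564]
tool_rot: [0.999, -0.043, -0.0, -0.0]
ft_force: [-0.1, 0.3, -0.2]
opening: 0.0853
```

Request:
{"method": "move_arm", "body": {"fingers": [1,1,1,1,1,1], "xyz": [[0.29,0.95,0],[0.29,0.95,0],[0.29,0.95,0],[0,0,0],[0,0,0],[0,0,0]], "rot": [[0,0,0],[0,0,0],[0,0,0],[0,0,0],[0,0,0],[0,0,0]]}}

```text
t: 6.88
tcp_pos: [0.5357, -0.1829, 0.2561]
tool_rot: [0.999, -0.044, -0.0, -0.0]
ft_force: [-0.5, 0.3, 0.7]
opening: 0.0855
```

```bash
python3 - <<'E'
from h import *
import pickle
s=env.state();print(s['t'],s['tcp_pos'],s['tool_rot'],s['joint_velocities'].round(3))
pickle.dump(s,open('s3.pkl','wb'))
im=save('wrist','wrist3.png'); cm=cam('wrist',s)
cv2.imwrite('pics/rect3.png',rect(cv2.imread('pics/wrist3.png'),cm,(.535,-.183),.072,half=.08,ppm=3750))
for n,z in [('cover_wing',.06),('cover_flange',.03),('cover',0)]:
    for d in nets.mark_of(n,'wrist')[:4]:
        print(n,round(d['p'],2),np.round(d['uv'],1),ray(cm,d['uv'],z).round(4))
E
```

```text
6.8833 [ 0.53568806 -0.18286872  0.25606685] [ 9.99031149e-01 -4.40051308e-02 -4.03436373e-04 -3.84903232e-04] [ 0.015 -0.007  0.011 -0.001 -0.001  0.004]
cover_wing 0.96 [256.1 180.5] [ 0.5343 -0.1808  0.06  ]
cover_wing 0.95 [248.6 269.8] [ 0.4112 -0.1596  0.06  ]
cover_wing 0.69 [359.1 155.5] [ 0.5537 -0.3034  0.06  ]
cover_flange 0.83 [351.2 155.3] [ 0.5488 -0.3042  0.03  ]
cover_flange 0.64 [252.5 264.6] [ 0.3999 -0.1633  0.03  ]
cover_flange 0.57 [259.8 175. ] [ 0.5334 -0.1855  0.03  ]
cover 0.96 [350.4 151.8] [ 0.5478 -0.3129  0.    ]
cover 0.88 [254.4 172.2] [ 0.5309 -0.1779  0.    ]
cover 0.57 [247.5 257.4] [ 0.3947 -0.1544  0.    ]
```

View pics/wrist3.png

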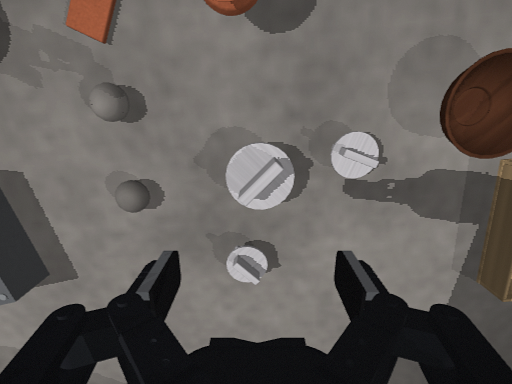

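View pics/rect3.png

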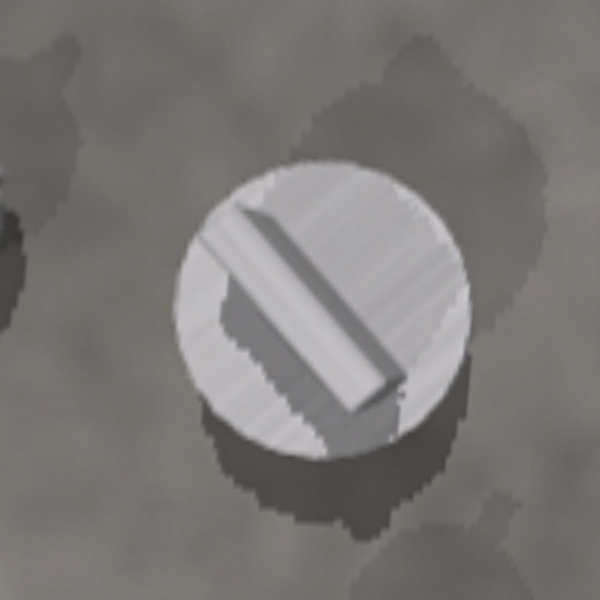

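The wrist view shows the big cover at (260, 176), flange about 88 mm across, with its wing bar at about -49°. I'll turn the tool so its x axis lies along the bar and look again.

Request:
{"method": "move_arm", "body": {"fingers": [1,1,1,1,1,1,1,1], "xyz": [[0,0,0],[0,0,0],[0,0,0],[0,0,0],[0,0,0],[0,0,0],[0,0,0],[0,0,0]], "rot": [[0,0,-1],[0,0,-1],[0,0,-1],[0,0,-1],[0,0,-1],[0,0,-1],[0,0,-1],[0,0,-1]]}}

```text
t: 7.75
tcp_pos: [0.536, -0.1827, 0.2564]
tool_rot: [0.936, 0.351, -0.0, 0.0]
ft_force: [-0.4, 0.2, -0.1]
opening: 0.0852
```

Request:
{"method": "move_arm", "body": {"fingers": [1,1,1,1,1,1,1,1], "xyz": [[0,0,0],[0,0,0],[0,0,0],[0,0,0],[0,0,0],[0,0,0],[0,0,0],[0,0,0]], "rot": [[0,0,-1],[0,0,-1],[0,0,-1],[0,0,-1],[0,0,-1],[0,0,-1],[0,0,-1],[0,0,-1]]}}

```text
t: 8.42
tcp_pos: [0.536, -0.1827, 0.2565]
tool_rot: [0.726, 0.688, 0.0, 0.0]
ft_force: [0.4, -1.1, -0.6]
opening: 0.0855
```

Request:
{"method": "move_arm", "body": {"fingers": [1,1,1,1,1,1,1,1], "xyz": [[0,0,0],[0,0,0],[0,0,0],[0,0,0],[0,0,0],[0,0,0],[0,0,0],[0,0,0]], "rot": [[0,0,-1],[0,0,-1],[0,0,-1],[0,0,-1],[0,0,-1],[0,0,-1],[0,0,-1],[0,0,-0.7]]}}

```text
t: 9.08
tcp_pos: [0.5359, -0.1827, 0.2564]
tool_rot: [0.414, 0.91, -0.0, -0.0]
ft_force: [0.4, -0.7, 0.1]
opening: 0.0853
```

Request:
{"method": "move_arm", "body": {"fingers": [1,1,1], "xyz": [[0,0,0],[0,0,0],[0,0,0]], "rot": [[0,0,0],[0,0,0],[0,0,0]]}}

```text
t: 9.33
tcp_pos: [0.536, -0.1832, 0.2564]
tool_rot: [0.418, 0.908, -0.0, 0.0]
ft_force: [-0.2, 0.0, 0.2]
opening: 0.0851
```

```bash
python3 - <<'E'
from h import *
import pickle
s=env.state();print(s['t'],s['tcp_pos'],s['tool_rot'],s['qpos'].round(3),s['joint_velocities'].round(3))
pickle.dump(s,open('s4.pkl','wb'))
im=save('wrist','wrist4.png')
c=(.535,-.183)
for i in (3,4):
    st=pickle.load(open(f's{i}.pkl','rb')); cm=cam('wrist',st); im=cv2.imread(f'pics/wrist{i}.png')
    r=rect(im,cm,c,.038,half=.08,ppm=3750); cv2.imwrite(f'pics/flange{i}.png',r)
    cv2.imwrite(f'pics/bar{i}.png',rect(im,cm,c,.072,half=.08,ppm=3750))
    g=cv2.GaussianBlur(cv2.cvtColor(r,cv2.COLOR_BGR2GRAY).astype(np.float32),(0,0),2)
    # radial edge search
    c0=np.array([300,300.]); 
    for it in range(3):
        pts=[]
        for th in np.linspace(0,2*np.pi,180,endpoint=False):
            rr=np.arange(145,190,.5) if it else np.arange(120,215,.5)
            q=c0+rr[:,None]*[np.cos(th),np.sin(th)]
            v=cv2.remap(g,q[:,0].astype(np.float32),q[:,1].astype(np.float32),cv2.INTER_LINEAR).ravel()
            dv=-np.gradient(v); j=np.argmax(dv)
            if dv[j]>1.5: pts.append(q[j])
        pts=np.array(pts)
        for _ in range(4):
            A=np.c_[2*pts,np.ones(len(pts))]; x=np.linalg.lstsq(A,(pts**2).sum(1),rcond=None)[0]; c0=x[:2]; rad=np.sqrt(x[2]+c0@c0)
            res=np.linalg.norm(pts-c0,axis=1)-rad; pts=pts[abs(res)<max(2,1.5*np.std(res))]
    print(i,len(pts),'dia',2*rad/3750,'ctr',c[0]+(c0[0]-300)/3750,c[1]-(c0[1]-300)/3750,'rms px',np.std(res))
E
```

```text
9.3333 [ 0.53601196 -0.18317219  0.25641356] [ 4.17907716e-01  9.08489481e-01 -5.13329064e-05  3.80524957e-05] [-0.451  0.311  1.584 -0.     1.247 -1.16 ] [-0.002  0.002 -0.001  0.    -0.    -0.007]
3 174 dia 0.08777616045328282 ctr 0.5331004571376843 -0.18592811952046864 rms px 0.8308963651436506
4 177 dia 0.0878804745832008 ctr 0.533078373265597 -0.18541295272417552 rms px 0.8253072886070322
```

View pics/wrist4.png

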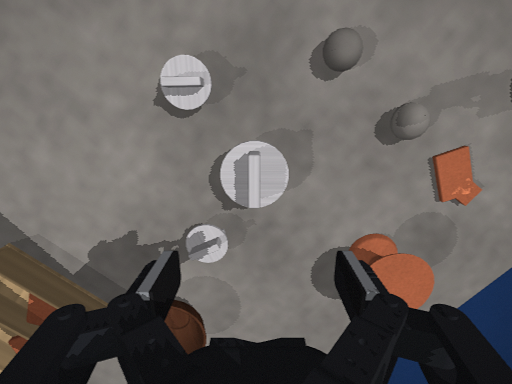

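View pics/bar4.png

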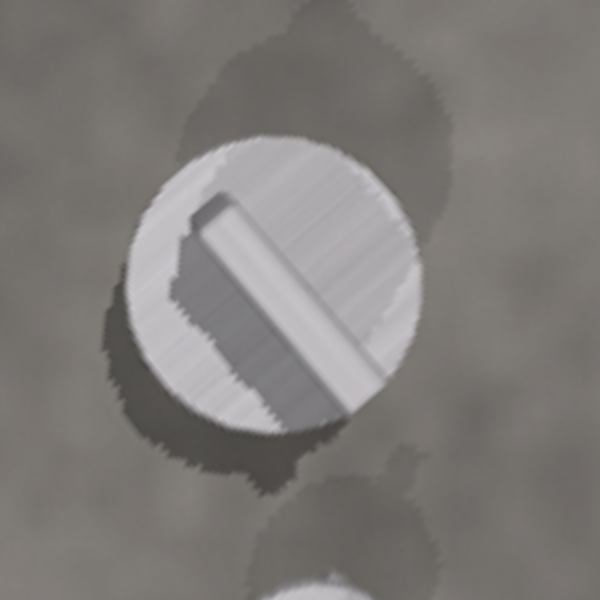

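```bash
sed -i 's/r=rect(im,cm,c,z); g=/r=rect(im,cm,c,z,half,ppm); g=/; s/np.arange(-9,9.01,.5)/np.arange(-win,win+.01,.5)/; s/ppm=2500,half=.12):/ppm=2500,half=.12,win=9):/' h.py
python3 - <<'E'
from h import *
import pickle
c=(.535,-.183)
for i,k in [(3,[(200,238),(238,208),(387,378),(352,413)]),(4,[(203,238),(237,206),(385,377),(350,413)])]:
    st=pickle.load(open(f's{i}.pkl','rb')); cm=cam('wrist',st); im=cv2.imread(f'pics/wrist{i}.png')
    W=fitrect(im,cm,c,.072,k,3750,.08,6)
    print(i,'ctr',W.mean(0).round(4),[round(float(np.linalg.norm(W[a]-W[(a+1)%4])),4) for a in range(4)],[round(float(np.degrees(np.arctan2(*(W[b]-W[a])[::-1]))),2) for a,b in [(1,2),(0,3)]])
for n in ['cobble','bowl','stem_stand']: pass
E
```

```text
3 ctr [ 0.533  -0.1855] [0.0132, 0.0638, 0.0126, 0.0635] [-49.54, -49.01]
4 ctr [ 0.5326 -0.1854] [0.0112, 0.0634, 0.012, 0.0629] [-49.2, -49.99]
```

Request:
{"method": "move_arm", "body": {"fingers": [1,1,1,1,1,1,1,1], "xyz": [[0,-0.14,1],[0,0,1],[0,0,1],[0,0,1],[0,0,1],[0,0,1],[0,0,0.8],[0,0,0.5]], "rot": [[0,0,0],[0,0,0],[0,0,0],[0,0,0],[0,0,0],[0,0,0],[0,0,0],[0,0,0]]}}

```text
t: 10.05
tcp_pos: [0.5323, -0.1853, 0.0716]
tool_rot: [0.418, 0.909, -0.0, -0.001]
ft_force: [-0.1, 0.5, 0.2]
opening: 0.0852
```

Request:
{"method": "move_arm", "body": {"fingers": [1,1,1], "xyz": [[0,0,0.24],[0,0,0],[0,0,0]], "rot": [[0,0,0],[0,0,0],[0,0,0]]}}

```text
t: 10.3
tcp_pos: [0.5336, -0.1859, 0.0681]
tool_rot: [0.417, 0.909, -0.0, 0.0]
ft_force: [0.3, 0.2, 0.3]
opening: 0.0854
```

```bash
python3 - <<'E'
from h import *
s=env.state();print(s['t'],s['tcp_pos'],s['tool_rot'],s['ft_force'])
save('wrist','wrist5.png')
E
```

```text
10.3 [ 0.53364207 -0.18594574  0.06808291] [ 4.17435382e-01  9.08706604e-01 -3.77725536e-05  9.19311393e-05] [0.25175993 0.16549203 0.2860654 ]
```

View pics/wrist5.png

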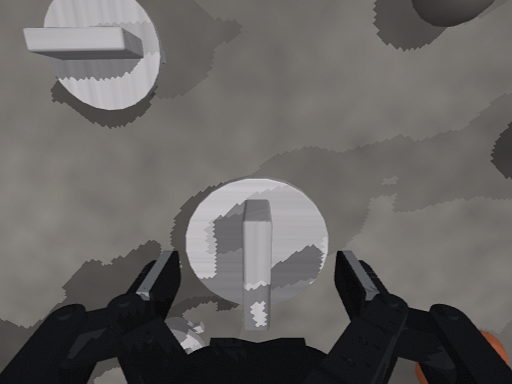

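The bar sits at column 257, centred between the jaws. I'll close on it.

Request:
{"method": "move_arm", "body": {"fingers": [0.4,0.1,0,0,0,0,0,0], "xyz": [[0,0,0],[0,0,0],[0,0,0],[0,0,0],[0,0,0],[0,0,0],[0,0,0],[0,0,0]], "rot": [[0,0,0],[0,0,0],[0,0,0],[0,0,0],[0,0,0],[0,0,0],[0,0,0],[0,0,0]], "force": 70}}

```text
t: 11.02
tcp_pos: [0.5335, -0.186, 0.0682]
tool_rot: [0.417, 0.909, -0.0, 0.0]
ft_force: [-0.2, 0.0, 3.8]
opening: 0.0129
```

```bash
python3 - <<'E'
from h import *
s=env.state();print(s['t'],s['tcp_pos'],s['tool_rot'],s['ft_force'],s['opening'])
save('wrist','wrist6.png')
E
```

```text
11.0167 [ 0.53354232 -0.18604077  0.06817003] [ 4.17229875e-01  9.08800940e-01 -1.21753577e-04  2.62098350e-04] [-1.60013385e-01  3.46057488e-03  3.83822650e+00] 0.012926684936059637
```

View pics/wrist6.png

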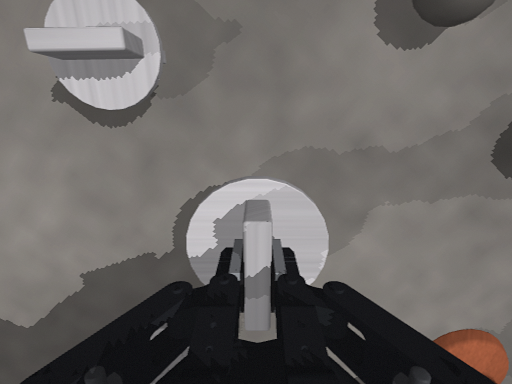

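Request:
{"method": "move_arm", "body": {"fingers": [0,0,0,0,0,0,0,0], "xyz": [[0,0,-0.3],[0,0,-0.6],[0,0,-0.9],[0,0,-1],[0,0,-1],[0,0,-1],[0,0,-0.8],[0,0,-0.5]], "rot": [[0,0,0],[0,0,0],[0,0,0],[0,0,0],[0,0,0],[0,0,0],[0,0,0],[0,0,0]]}}

```text
t: 11.73
tcp_pos: [0.5338, -0.1859, 0.2228]
tool_rot: [0.417, 0.909, 0.0, 0.001]
ft_force: [-0.8, 0.0, -2.6]
opening: 0.0131
```

```bash
python3 - <<'E'
from h import *
s=env.state();print(s['t'],s['tcp_pos'],s['tool_rot'],s['ft_force'],s['opening'])
save('wrist','wrist7.png')
E
```

```text
11.7333 [ 0.53383973 -0.1859282   0.22275861] [4.17204943e-01 9.08811722e-01 5.07458648e-07 1.13557506e-03] [-0.78752311  0.03100313 -2.6152181 ] 0.013051987360918964
```

View pics/wrist7.png

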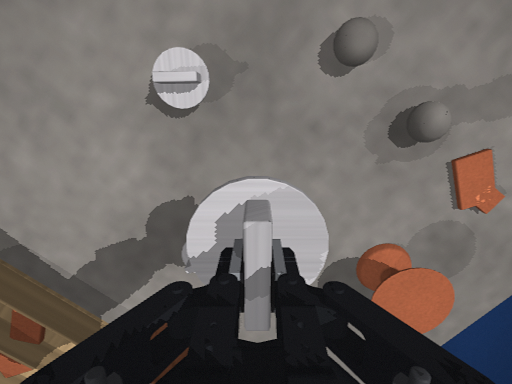

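The cover is held and level: the force reads -2.6 N and the flange sits at the same place in the picture, about (257, 240). Next, carry it toward the box.

Request:
{"method": "move_arm", "body": {"fingers": [0,0,0,0,0,0,0,0], "xyz": [[0.5,0.45,0],[0.96,0.88,0],[0.96,0.88,0],[0.96,0.88,0],[0.96,0.88,0],[0.96,0.88,0],[0.96,0.88,0],[0.96,0.88,0]], "rot": [[0,0,0],[0,0,0],[0,0,0],[0,0,0],[0,0,0],[0,0,0],[0,0,0],[0,0,0]]}}

```text
t: 12.45
tcp_pos: [0.54, 0.0604, 0.2194]
tool_rot: [0.417, 0.909, -0.0, -0.001]
ft_force: [1.3, -0.8, -1.8]
opening: 0.0126
```

Request:
{"method": "move_arm", "body": {"fingers": [0,0,0,0,0,0,0,0], "xyz": [[0.96,0.88,0],[0.96,0.88,0],[0.96,0.88,0],[0.96,0.88,0],[0.96,0.88,0],[0.96,0.88,0],[0.5,0.5,0],[0,0,0]], "rot": [[0,0,0],[0,0,0],[0,0,0],[0,0,0],[0,0,0],[0,0,0],[0,0,0],[0,0,-0.5]]}}

```text
t: 13.12
tcp_pos: [0.5479, 0.2756, 0.2192]
tool_rot: [0.393, 0.92, 0.001, -0.001]
ft_force: [0.6, 0.0, -3.4]
opening: 0.013
```

Request:
{"method": "move_arm", "body": {"fingers": [0,0,0,0,0,0,0,0], "xyz": [[0,0,0],[0,0,0],[0,0,0],[0,0,0],[0,0,0],[0,0,0],[0,0,0],[0,0,0]], "rot": [[0,0,-1],[0,0,-1],[0,0,-1],[0,0,-1],[0,0,-1],[0,0,-1],[0,0,-1],[0,0,-1]]}}

```text
t: 13.78
tcp_pos: [0.5477, 0.2714, 0.2191]
tool_rot: [0.003, 1.0, -0.0, -0.001]
ft_force: [-1.2, -0.7, -2.5]
opening: 0.0126
```

Request:
{"method": "move_arm", "body": {"fingers": [0,0,0,0,0], "xyz": [[0,0,0],[0,0,0],[0,0,0],[0,0,0],[0,0,0]], "rot": [[0,0,-1],[0,0,-0.7],[0,0,0],[0,0,0],[0,0,0]]}}

```text
t: 14.2
tcp_pos: [0.5482, 0.2715, 0.2197]
tool_rot: [-0.078, 0.997, -0.0, -0.001]
ft_force: [-0.5, 0.2, -2.3]
opening: 0.0129
```

```bash
python3 - <<'E'
from h import *
import pickle
s=env.state();print(s['t'],s['tcp_pos'],s['tool_rot'],s['qpos'].round(3),s['joint_velocities'].round(3),s['ft_force'])
q=s['tool_rot'];print(np.degrees(2*np.arctan2(q[1],q[0])))
pickle.dump(s,open('s8.pkl','wb'))
save('wrist','wrist8.png');cm=cam('wrist',s)
cv2.imwrite('pics/rect8.png',rect(cv2.imread('pics/wrist8.png'),cm,(.47,.26),.065))
for d in nets.mark_of('port','wrist')[:2]: print(d['p'],d['uv'],ray(cm,d['uv'],.065))
E
```

```text
14.2 [0.54821244 0.27152288 0.21970017] [-7.84361010e-02  9.96918974e-01 -1.55987404e-04 -5.60081760e-04] [ 0.347  0.41   1.526 -0.     1.207 -1.381] [-0.001 -0.002 -0.005  0.001  0.    -0.007] [-0.47859805  0.19310754 -2.31109559]
188.9973583769129
0.85 [256.3, 111.5] [0.47061602 0.2589706  0.065     ]
```

View pics/wrist8.png

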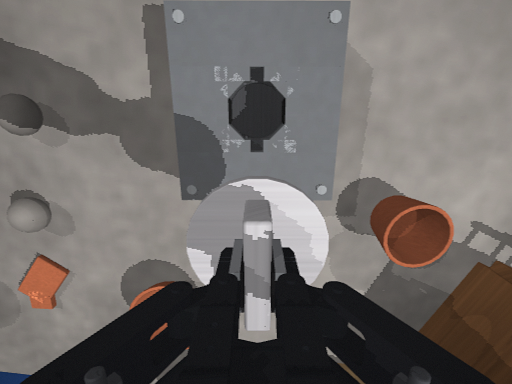

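View pics/rect8.png

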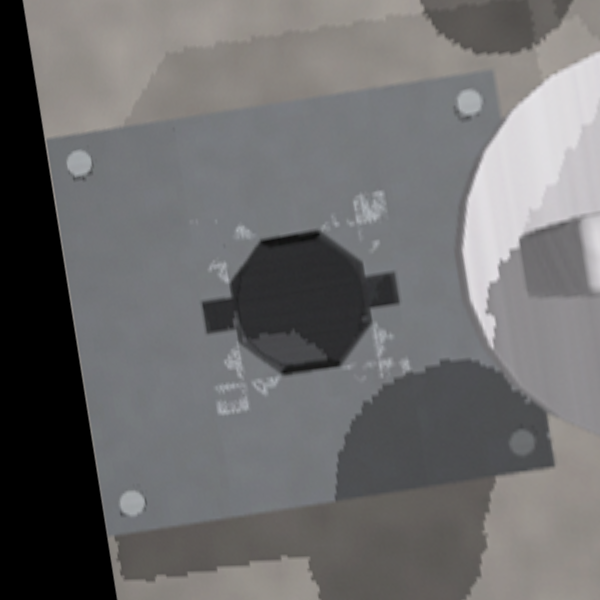

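```bash
python3 - <<'E'
from h import *
import pickle
st=pickle.load(open('s8.pkl','rb')); cm=cam('wrist',st); im=cv2.imread('pics/wrist8.png')
W=fitrect(im,cm,(.47,.26),.065,[(48,139),(492,70),(553,465),(108,535)],win=7)
print('box ctr',W.mean(0).round(4),[round(float(np.linalg.norm(W[a]-W[(a+1)%4])),4) for a in range(4)],[round(float(np.degrees(np.arctan2(*(W[b]-W[a])[::-1]))),2) for a,b in [(0,1),(3,2),(3,0),(2,1)]])
# flange circle
for zt in (.030,):
    z=st['tcp_pos'][2]-zt; c=st['tcp_pos'][:2]
    r=rect(im,cm,c,z,.08,3750); cv2.imwrite('pics/fl8.png',r)
    g=cv2.GaussianBlur(cv2.cvtColor(r,cv2.COLOR_BGR2GRAY).astype(np.float32),(0,0),2)
    c0=np.array([300,300.])
    for it in range(3):
        pts=[]
        for th in np.radians(np.arange(95,290,1.5)):
            rr=np.arange(150,182,.5); q=c0+rr[:,None]*[np.cos(th),np.sin(th)]
            v=cv2.remap(g,q[:,0].astype(np.float32),q[:,1].astype(np.float32),cv2.INTER_LINEAR).ravel()
            dv=-np.gradient(v); j=np.argmax(dv)
            if dv[j]>1.5: pts.append(q[j])
        pts=np.array(pts)
        for _ in range(4):
            A=np.c_[2*pts,np.ones(len(pts))]; x=np.linalg.lstsq(A,(pts**2).sum(1),rcond=None)[0]; c0=x[:2]; rad=np.sqrt(x[2]+c0@c0)
            res=np.linalg.norm(pts-c0,axis=1)-rad; pts=pts[abs(res)<max(2,1.5*np.std(res))]
    d=(c0-300)/3750*[1,-1]; a=np.radians(189); print(len(pts),'dia',2*rad/3750,'off world',d.round(5),'tool',[d[0]*np.cos(a)+d[1]*np.sin(a), d[0]*np.sin(a)-d[1]*np.cos(a)])
E
```

```text
box ctr [0.4696 0.2589] [0.1816, 0.1609, 0.181, 0.1612] [8.83, 8.92, 98.97, 98.73]
100 dia 0.08842712239845585 off world [0.00029 0.00023] tool [np.float64(-0.0003193789849266685), np.float64(0.00018582887676850233)]
```

View pics/fl8.png

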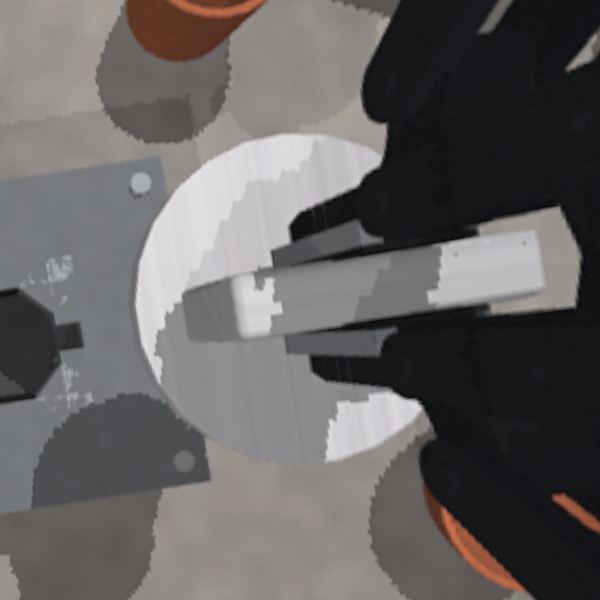

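Request:
{"method": "move_arm", "body": {"fingers": [0,0,0,0,0,0,0,0], "xyz": [[0.5,0,0],[0.9,0,0],[0.9,0,0],[0.6,0,0],[0.27,0,0.5],[0,0,0.8],[0,0,0.8],[0,0,0.6]], "rot": [[0,0,0],[0,0,0],[0,0,0],[0,0,0],[0,0,0],[0,0,0],[0,0,0],[0,0,0]]}}

```text
t: 14.97
tcp_pos: [0.4698, 0.2589, 0.1519]
tool_rot: [-0.079, 0.997, -0.0, -0.0]
ft_force: [-0.2, -0.3, -3.2]
opening: 0.013
```

Request:
{"method": "move_arm", "body": {"fingers": [0,0,0,0], "xyz": [[0,0,0.3],[0,0,0.1],[0,0,0],[0,0,0]], "rot": [[0,0,0],[0,0,0],[0,0,0],[0,0,0]]}}

```text
t: 15.3
tcp_pos: [0.471, 0.2593, 0.1435]
tool_rot: [-0.079, 0.997, 0.0, 0.001]
ft_force: [0.2, 0.3, -2.5]
opening: 0.0129
```

```bash
python3 - <<'E'
from h import *
s=env.state();print(s['t'],s['tcp_pos'],s['tool_rot'],s['ft_force'],s['ft_torque'])
save('wrist','wrist9.png');im=save('scene','scene9.png')
cv2.imwrite('pics/sc9.png',cv2.resize(cv2.cvtColor(im[180:320,250:450],cv2.COLOR_RGB2BGR),None,fx=4,fy=4,interpolation=cv2.INTER_CUBIC))
E
```

```text
15.3 [0.47098219 0.25929066 0.14345194] [-7.93986091e-02  9.96842803e-01  1.12780616e-04  5.23033424e-04] [ 0.16217863  0.34396809 -2.46029366] [-0.03504641  0.01728805  0.01237628]
```

View pics/wrist9.png

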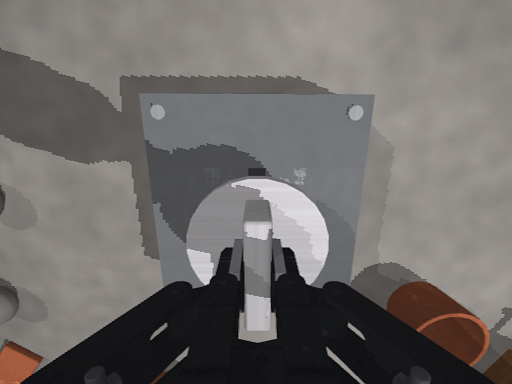

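View pics/sc9.png

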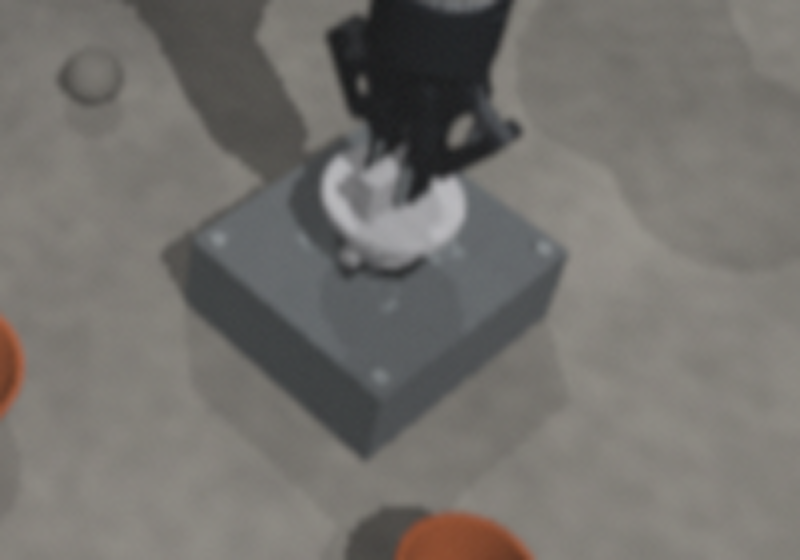

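Request:
{"method": "move_arm", "body": {"fingers": [0,0,0,0,0,0,0,0], "xyz": [[0.03,0,0],[0,0,0],[0,0,0.02],[0,0,0.03],[0,0,0.03],[0,0,0.03],[0,0,0.03],[0,0,0.03]], "rot": [[0,0,0],[0,0,0],[0,0,0],[0,0,0],[0,0,0],[0,0,0],[0,0,0],[0,0,0]]}}

```text
t: 16.07
tcp_pos: [0.4696, 0.2589, 0.1384]
tool_rot: [-0.08, 0.997, -0.0, -0.0]
ft_force: [0.6, -0.3, -3.0]
opening: 0.013
```

```bash
python3 -c "
from h import *
s=env.state();print(s['t'],s['tcp_pos'],s['tool_rot'],s['ft_force'],s['ft_torque'])"
```

```text
16.0667 [0.46959158 0.25891536 0.1383987 ] [-7.95034728e-02  9.96834583e-01 -6.25011881e-05 -8.98667576e-05] [ 0.61292946 -0.32739008 -3.0246247 ] [-0.04893977  0.01669469  0.03103684]
```

Request:
{"method": "move_arm", "body": {"fingers": [0,0,0,0,0,0,0,0], "xyz": [[-0.015,0,0.025],[0,0,0.025],[0,0,0.025],[0,0,0.025],[0,0,0.025],[0,0,0.025],[0,0,0.025],[0,0,0.025]], "rot": [[0,0,0],[0,0,0],[0,0,0],[0,0,0],[0,0,0],[0,0,0],[0,0,0],[0,0,0]]}}

```text
t: 16.73
tcp_pos: [0.47, 0.259, 0.1335]
tool_rot: [-0.08, 0.997, -0.0, -0.0]
ft_force: [0.4, -0.1, -2.2]
opening: 0.013
```

Request:
{"method": "move_arm", "body": {"fingers": [0,0,0,0], "xyz": [[0,0,0.025],[0,0,0.025],[0,0,0.025],[0,0,0.025]], "rot": [[0,0,0],[0,0,0],[0,0,0],[0,0,0]]}}

```text
t: 17.07
tcp_pos: [0.47, 0.259, 0.131]
tool_rot: [-0.08, 0.997, -0.0, -0.0]
ft_force: [-0.7, -0.9, -2.6]
opening: 0.0129
```

```bash
python3 -c "
from h import *
s=env.state();print(s['t'],s['tcp_pos'],s['tool_rot'],s['ft_force'],s['ft_torque'])"
```

```text
17.0667 [0.46997809 0.25900947 0.13098173] [-7.95102205e-02  9.96834050e-01 -2.96533638e-05 -2.38886105e-05] [-0.71586447 -0.85774437 -2.63091671] [0.03002749 0.00299477 0.01223919]
```

Request:
{"method": "move_arm", "body": {"fingers": [0,0,0,0,0,0,0,0], "xyz": [[0,0,0.025],[0,0,0.025],[0,0,0.025],[0,0,0.025],[0,0,0.025],[0,0,0.025],[0,0,0.025],[0,0,0.025]], "rot": [[0,0,0],[0,0,0],[0,0,0],[0,0,0],[0,0,0],[0,0,0],[0,0,0],[0,0,0]]}}

```text
t: 17.73
tcp_pos: [0.4705, 0.2591, 0.1271]
tool_rot: [-0.08, 0.997, 0.0, 0.001]
ft_force: [-2.0, -0.6, 7.8]
opening: 0.0129
```

```bash
python3 -c "
from h import *
s=env.state();print(s['t'],s['tcp_pos'],s['tool_rot'],s['ft_force'],s['ft_torque'])"
```

```text
17.7333 [0.47045687 0.25911443 0.12708341] [-7.95120131e-02  9.96833725e-01  9.50483895e-05  5.95415149e-04] [-2.04727024 -0.61519521  7.77062268] [-0.25029211  0.32832853  0.03040385]
```

Request:
{"method": "move_arm", "body": {"fingers": [0,0,0,0], "xyz": [[0,0,0.02],[0,0,0.02],[0,0,0.02],[0,0,0.02]], "rot": [[0,0,0],[0,0,0],[0,0,0],[0,0,0]]}}

```text
t: 18.07
tcp_pos: [0.4705, 0.2592, 0.1244]
tool_rot: [-0.08, 0.997, 0.0, 0.001]
ft_force: [0.7, -0.2, 4.8]
opening: 0.0129
```

```bash
python3 -c "
from h import *
s=env.state();print(s['t'],s['tcp_pos'],s['tool_rot'],s['ft_force'],s['ft_torque'])"
```

```text
18.0667 [0.47053828 0.25915259 0.12443137] [-7.95179250e-02  9.96833245e-01  1.00401218e-04  6.09080525e-04] [ 0.69919409 -0.19056118  4.78761125] [-0.13141221 -0.02706828 -0.00034265]
```

Request:
{"method": "move_arm", "body": {"fingers": [0,0,0,0,0,0,0,0], "xyz": [[0,0,0.025],[0,0,0.025],[0,0,0.025],[0,0,0.025],[0,0,0.025],[0,0,0.025],[0,0,0.025],[0,0,0.025]], "rot": [[0,0,0],[0,0,0],[0,0,0],[0,0,0],[0,0,0],[0,0,0],[0,0,0],[0,0,0]]}}

```text
t: 18.73
tcp_pos: [0.4702, 0.259, 0.119]
tool_rot: [-0.079, 0.997, -0.0, 0.0]
ft_force: [1.6, -0.9, 3.6]
opening: 0.013
```

Request:
{"method": "move_arm", "body": {"fingers": [0,0,0,0,0,0,0,0], "xyz": [[0,0,0.025],[0,0,0.025],[0,0,0.025],[0,0,0.025],[0,0,0.025],[0,0,0.025],[0,0,0.025],[0,0,0.025]], "rot": [[0,0,0],[0,0,0],[0,0,0],[0,0,0],[0,0,0],[0,0,0],[0,0,0],[0,0,0]]}}

```text
t: 19.4
tcp_pos: [0.4698, 0.259, 0.1139]
tool_rot: [-0.08, 0.997, -0.0, -0.0]
ft_force: [0.4, -0.8, 4.9]
opening: 0.0129
```

```bash
python3 -c "
from h import *
s=env.state();print(s['t'],s['tcp_pos'],s['tool_rot'],s['ft_force'],s['ft_torque'])"
```

```text
19.4 [0.46984909 0.25896484 0.11394771] [-7.95303149e-02  9.96832433e-01 -7.51482443e-05 -1.55694212e-04] [ 0.43611324 -0.81610306  4.89438585] [-0.07404033 -0.22682552 -0.01785515]
```

Request:
{"method": "move_arm", "body": {"fingers": [0,0,0,0,0,0], "xyz": [[0,0,0.02],[0,0,0.02],[0,0,0.02],[0,0,0.02],[0,0,0.02],[0,0,0.02]], "rot": [[0,0,0],[0,0,0],[0,0,0],[0,0,0],[0,0,0],[0,0,0]]}}

```text
t: 19.9
tcp_pos: [0.4698, 0.2589, 0.1109]
tool_rot: [-0.079, 0.997, -0.0, -0.0]
ft_force: [0.3, -0.1, 3.6]
opening: 0.0129
```

Request:
{"method": "move_arm", "body": {"fingers": [0,0,0], "xyz": [[0,0,0.015],[0,0,0.015],[0,0,0.015]], "rot": [[0,0,0],[0,0,0],[0,0,0]]}}

```text
t: 20.15
tcp_pos: [0.4698, 0.2589, 0.1098]
tool_rot: [-0.08, 0.997, -0.0, -0.0]
ft_force: [-0.5, -0.7, 4.7]
opening: 0.0131
```

```bash
python3 -c "
from h import *
s=env.state();print(s['t'],s['tcp_pos'],s['tool_rot'],s['ft_force'],s['ft_torque'])"
```

```text
20.15 [0.46980063 0.25894091 0.10981474] [-7.95230269e-02  9.96833002e-01 -9.06192918e-05 -2.14982731e-04] [-0.47060089 -0.6644226   4.73495712] [-0.13845075  0.009191    0.02360425]
```

Request:
{"method": "move_arm", "body": {"fingers": [0,0,0], "xyz": [[0,0,0.015],[0,0,0.015],[0,0,0.01]], "rot": [[0,0,0],[0,0,0],[0,0,0]]}}

```text
t: 20.4
tcp_pos: [0.4698, 0.2589, 0.1091]
tool_rot: [-0.08, 0.997, -0.0, -0.0]
ft_force: [-1.3, -0.7, 9.8]
opening: 0.0129
```

Request:
{"method": "move_arm", "body": {"fingers": [0,0], "xyz": [[0,0,0.01],[0,0,0.01]], "rot": [[0,0,0],[0,0,0]]}}

```text
t: 20.57
tcp_pos: [0.4698, 0.259, 0.1091]
tool_rot: [-0.08, 0.997, -0.0, -0.0]
ft_force: [-3.0, -0.8, 14.6]
opening: 0.013
```

The lugs landed on the shelf at TCP z 0.1091, with the force rising to about 15 N. I'll ease off slightly and start turning clockwise.

Request:
{"method": "move_arm", "body": {"fingers": [0,0,0,0,0,0,0,0], "xyz": [[0,0,-0.015],[0,0,0],[0,0,0],[0,0,0],[0,0,0],[0,0,0],[0,0,0],[0,0,0]], "rot": [[0,0,0],[0,0,0.3],[0,0,0.5],[0,0,0.5],[0,0,0.5],[0,0,0.5],[0,0,0.5],[0,0,0.5]]}}

```text
t: 21.23
tcp_pos: [0.4702, 0.259, 0.1091]
tool_rot: [0.086, 0.996, -0.0, 0.0]
ft_force: [0.1, -1.4, 6.8]
opening: 0.0126
```

```bash
cat > st.py <<'E'
from h import *
s=env.state();q=s['tool_rot'];y=np.degrees(2*np.arctan2(q[1],q[0]))
print('t',s['t'],s['tcp_pos'].round(5),'yaw',(y%360).round(2),'turned',((188.87-y)%360).round(2),s['ft_force'].round(2),s['ft_torque'].round(3),s['opening'], s['qpos'][5].round(2))
E
python3 st.py
```

```text
t 21.2333 [0.47018 0.25899 0.10912] yaw 170.13 turned 18.74 [ 0.13 -1.39  6.77] [-0.185  0.072  0.342] 0.012623711841079795 -1.02
```

Request:
{"method": "move_arm", "body": {"fingers": [0,0,0,0,0,0,0,0], "xyz": [[0,0,0],[0,0,0],[0,0,0],[0,0,0],[0,0,0],[0,0,0],[0,0,0],[0,0,0]], "rot": [[0,0,0.5],[0,0,0.5],[0,0,0.5],[0,0,0.5],[0,0,0.5],[0,0,0.5],[0,0,0.5],[0,0,0.5]]}}

```text
t: 21.9
tcp_pos: [0.4701, 0.2589, 0.1091]
tool_rot: [0.282, 0.959, -0.0, 0.0]
ft_force: [-1.0, -1.9, 7.4]
opening: 0.013
```

```bash
python3 st.py; python3 -c "
from h import *
save('wrist','wrist10.png')"
```

```text
t 21.9 [0.47006 0.25893 0.10909] yaw 147.21 turned 41.66 [-1.02 -1.87  7.43] [-0.275  0.147  0.389] 0.012979807143668124 -0.62
```

View pics/wrist10.png

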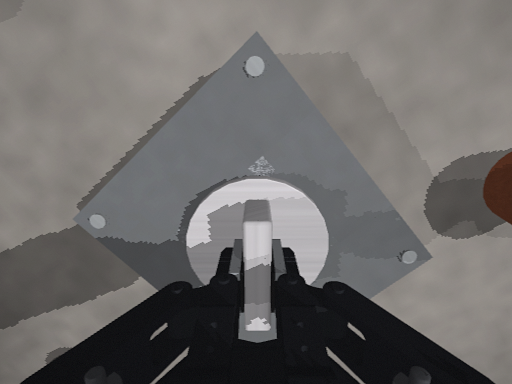

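Request:
{"method": "move_arm", "body": {"fingers": [0,0,0,0,0], "xyz": [[0,0,0.005],[0,0,0],[0,0,0],[0,0,0],[0,0,0]], "rot": [[0,0,0.3],[0,0,0.3],[0,0,0.3],[0,0,0.2],[0,0,0.2]]}}

```text
t: 22.37
tcp_pos: [0.4702, 0.2589, 0.109]
tool_rot: [0.343, 0.939, -0.0, 0.0]
ft_force: [-0.3, -1.7, 6.5]
opening: 0.0132
```

```bash
python3 st.py
```

```text
t 22.3667 [0.47016 0.25893 0.10903] yaw 139.84 turned 49.03 [-0.35 -1.74  6.47] [-0.216  0.124  0.349] 0.013245688588920288 -0.49
```

Request:
{"method": "move_arm", "body": {"fingers": [0,0,0,0], "xyz": [[0,0,0.01],[0,0,0],[0,0,0],[0,0,0]], "rot": [[0,0,0.2],[0,0,0.2],[0,0,0.2],[0,0,0.2]]}}

```text
t: 22.7
tcp_pos: [0.4702, 0.2591, 0.1087]
tool_rot: [0.381, 0.925, 0.0, 0.0]
ft_force: [0.8, 0.3, 1.0]
opening: 0.013
```

```bash
python3 st.py
```

```text
t 22.7 [0.47022 0.25907 0.10869] yaw 135.25 turned 53.62 [0.8  0.31 1.04] [ 0.127 -0.292  0.214] 0.01298916204688938 -0.41
```

At about 53.6° the height fell by 0.35 mm and the force dropped, so the lugs look to be over the pockets. I'll stop turning and press down slowly.

Request:
{"method": "move_arm", "body": {"fingers": [0,0,0,0], "xyz": [[0,0,0.02],[0,0,0.02],[0,0,0.02],[0,0,0.02]], "rot": [[0,0,0],[0,0,0],[0,0,0],[0,0,0]]}}

```text
t: 23.03
tcp_pos: [0.4701, 0.2589, 0.1067]
tool_rot: [0.381, 0.925, -0.0, 0.0]
ft_force: [-0.3, -2.2, 7.4]
opening: 0.013
```

```bash
python3 st.py
```

```text
t 23.0333 [0.47009 0.25885 0.10666] yaw 135.26 turned 53.61 [-0.25 -2.24  7.43] [-0.348  0.111 -0.157] 0.013030877182382229 -0.41
```

Request:
{"method": "move_arm", "body": {"fingers": [0,0,0,0], "xyz": [[0,0,0.02],[0,0,0.02],[0,0,0.02],[0,0,0.02]], "rot": [[0,0,0],[0,0,0],[0,0,0],[0,0,0]]}}

```text
t: 23.37
tcp_pos: [0.47, 0.2589, 0.1047]
tool_rot: [0.381, 0.925, -0.0, 0.0]
ft_force: [-0.1, -2.1, 8.0]
opening: 0.013
```

Request:
{"method": "move_arm", "body": {"fingers": [0,0], "xyz": [[0,0,0.02],[0,0,0.02]], "rot": [[0,0,0],[0,0,0]]}}

```text
t: 23.53
tcp_pos: [0.4701, 0.2589, 0.1038]
tool_rot: [0.381, 0.925, -0.0, 0.0]
ft_force: [-0.7, -1.6, 9.3]
opening: 0.0125
```

```bash
python3 st.py
```

```text
t 23.5333 [0.47007 0.25887 0.10381] yaw 135.24 turned 53.63 [-0.66 -1.59  9.33] [-0.355  0.159 -0.269] 0.012498790645645477 -0.41
```

Request:
{"method": "move_arm", "body": {"fingers": [0,0,0], "xyz": [[0,0,0.01],[0,0,0.01],[0,0,0.01]], "rot": [[0,0,0.1],[0,0,0.1],[0,0,0]]}}

```text
t: 23.78
tcp_pos: [0.47, 0.2589, 0.1031]
tool_rot: [0.39, 0.921, -0.0, 0.0]
ft_force: [-1.7, -1.7, 13.1]
opening: 0.0128
```

```bash
python3 st.py
```

```text
t 23.7833 [0.47001 0.25887 0.10314] yaw 134.14 turned 54.73 [-1.68 -1.66 13.09] [-0.267  0.29   0.315] 0.012796864141200593 -0.4
```

Request:
{"method": "move_arm", "body": {"fingers": [0,0,0], "xyz": [[0,0,0.01],[0,0,0.01],[0,0,0]], "rot": [[0,0,-0.05],[0,0,0],[0,0,0]]}}

```text
t: 24.03
tcp_pos: [0.47, 0.2589, 0.1031]
tool_rot: [0.387, 0.922, -0.0, 0.0]
ft_force: [-2.9, -2.3, 14.7]
opening: 0.0131
```

```bash
python3 st.py;  python3 -c "
from h import *
save('wrist','wrist11.png');im=save('scene','scene11.png')
cv2.imwrite('pics/sc11.png',cv2.resize(cv2.cvtColor(im[180:320,250:450],cv2.COLOR_RGB2BGR),None,fx=4,fy=4,interpolation=cv2.INTER_CUBIC))"
```

```text
t 24.0333 [0.47001 0.25886 0.10312] yaw 134.42 turned 54.45 [-2.88 -2.35 14.66] [-0.301  0.375  0.053] 0.013062082912198373 -0.4
```

View pics/sc11.png

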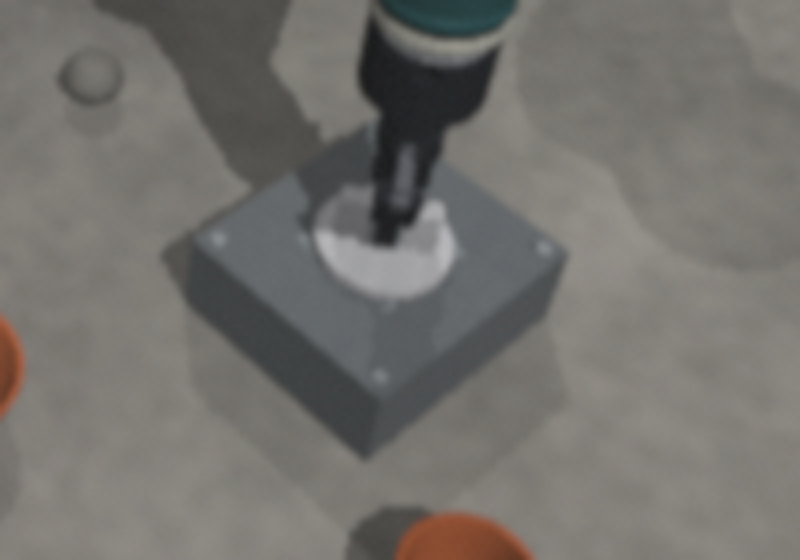

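View pics/wrist11.png

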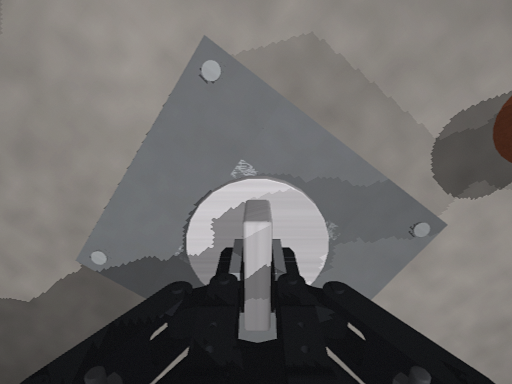

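The cover has dropped 6.0 mm below the shelf level and stops hard there, with the flange flush on the box in both pictures. I'll relax the push and release.

Request:
{"method": "move_arm", "body": {"fingers": [0,0,0,0.2,0.5,1,1,1], "xyz": [[0,0,-0.02],[0,0,-0.02],[0,0,0],[0,0,0],[0,0,0],[0,0,0],[0,0,0],[0,0,0]], "rot": [[0,0,0],[0,0,0],[0,0,0],[0,0,0],[0,0,0],[0,0,0],[0,0,0],[0,0,0]]}}

```text
t: 24.8
tcp_pos: [0.4698, 0.259, 0.1029]
tool_rot: [0.387, 0.922, -0.0, -0.0]
ft_force: [0.3, -0.2, -0.8]
opening: 0.0647
```

```bash
python3 st.py
```

```text
t 24.8 [0.46979 0.25902 0.1029 ] yaw 134.41 turned 54.46 [ 0.27 -0.21 -0.82] [ 0.003 -0.009 -0.022] 0.06470673328256123 -0.4
```

Released. I'll back straight up and check.

Request:
{"method": "move_arm", "body": {"fingers": [1,1,1,1,1,1,1,1], "xyz": [[0,0,0],[0,0,0],[0,0,-0.3],[0,0,-0.7],[0,0,-1],[0,0,-1],[0,0,-1],[0,0,-1]], "rot": [[0,0,0],[0,0,0],[0,0,0],[0,0,0],[0,0,0],[0,0,0],[0,0,0],[0,0,0]]}}

```text
t: 25.47
tcp_pos: [0.4698, 0.259, 0.23]
tool_rot: [0.387, 0.922, 0.0, 0.0]
ft_force: [0.7, 0.4, -0.4]
opening: 0.0852
```

Request:
{"method": "move_arm", "body": {"fingers": [1,1,1,1], "xyz": [[0,0,-0.6],[0,0,-0.3],[0,0,0],[0,0,0]], "rot": [[0,0,0],[0,0,0],[0,0,0],[0,0,0]]}}

```text
t: 25.8
tcp_pos: [0.4697, 0.2589, 0.2505]
tool_rot: [0.387, 0.922, -0.0, 0.0]
ft_force: [0.3, -1.1, -0.3]
opening: 0.0856
```

```bash
python3 st.py; python3 - <<'E'
from h import *
s=env.state(); save('wrist','wrist12.png');cm=cam('wrist',s)
im=cv2.imread('pics/wrist12.png')
cv2.imwrite('pics/rect12.png',rect(im,cm,(.47,.259),.073))
# flange circle: try z planes, dia must be 88 at z=.073
for z in (.073,.079):
    r=rect(im,cm,(.47,.259),z,.08,3750)
    g=cv2.GaussianBlur(cv2.cvtColor(r,cv2.COLOR_BGR2GRAY).astype(np.float32),(0,0),2)
    c0=np.array([300,300.])
    for it in range(3):
        pts=[]
        for th in np.radians(np.arange(0,360,1.5)):
            rr=np.arange(150,182,.5); q=c0+rr[:,None]*[np.cos(th),np.sin(th)]
            v=cv2.remap(g,q[:,0].astype(np.float32),q[:,1].astype(np.float32),cv2.INTER_LINEAR).ravel()
            dv=-np.gradient(v); j=np.argmax(dv)
            if dv[j]>1.5: pts.append(q[j])
        pts=np.array(pts)
        for _ in range(4):
            A=np.c_[2*pts,np.ones(len(pts))]; x=np.linalg.lstsq(A,(pts**2).sum(1),rcond=None)[0]; c0=x[:2]; rad=np.sqrt(x[2]+c0@c0)
            res=np.linalg.norm(pts-c0,axis=1)-rad; pts=pts[abs(res)<max(2,1.5*np.std(res))]
    print(z,len(pts),'dia',2*rad/3750,'ctr',.47+(c0[0]-300)/3750,.259-(c0[1]-300)/3750)
im=save('scene','scene12.png');save('top','top12.png')
cv2.imwrite('pics/sc12.png',cv2.resize(cv2.cvtColor(im[180:320,250:450],cv2.COLOR_RGB2BGR),None,fx=4,fy=4,interpolation=cv2.INTER_CUBIC))
E
```

```text
t 25.8 [0.46973 0.25893 0.25053] yaw 134.41 turned 54.46 [ 0.31 -1.06 -0.31] [ 0.048  0.026 -0.029] 0.08556079320736265 -0.4
0.073 224 dia 0.087902002092723 ctr 0.4697133823011046 0.25920121298423116
0.079 224 dia 0.0861286100825491 ctr 0.46856377736021676 0.26037109791533974
```

View pics/wrist12.png

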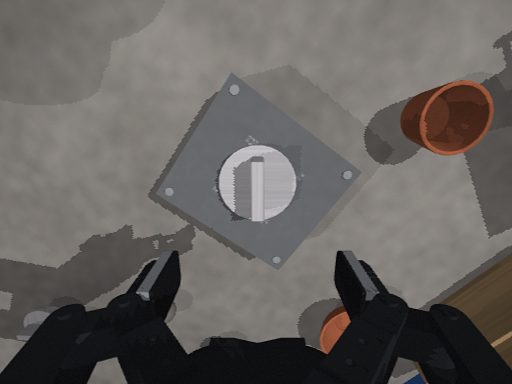

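View pics/sc12.png

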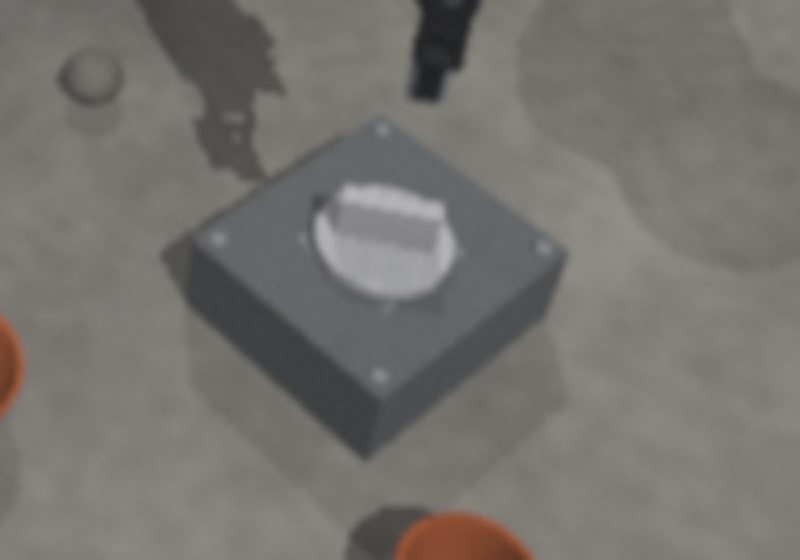

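View pics/top12.png

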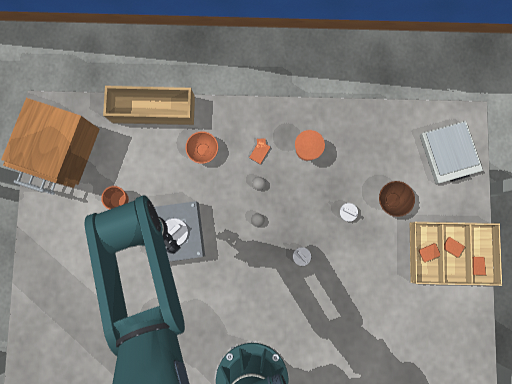

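The flange measures 87.9 mm across when taken to lie at z = 0.073, so it is flat on the box (at 0.079 it would measure 86.1 mm). It is centred on the port. The wrist view shows the cover at (257, 183), and the bystanders in the top view stand where they did at the start. Handing in.

```bash
python3 -c "
from h import *
print(env.close_job(), env.state()['t'])"
```

```text
the job is handed in; nothing more can be done
the job is handed in; nothing more can be done
```

The cover is fitted, locked and flat on the box, and I handed the job in at about 26 s; the hand-in gives no verdict.

**What I did:** I took the large cover, whose flange measured 88 mm; the two smaller look-alikes were left alone. I lined its lugs up with the slots and lowered it at 9 mm/s or less onto the shelf. I then turned it clockwise under a light push. It began to drop at about 54° of turn, and I eased it down to a hard stop with a final push of about 17 N.

**Last checks:**
- **Depth:** the cover went 6.0 mm below the shelf level, which is the full pocket depth. The flange also measures 87.9 mm when taken to lie flat on the box; standing 6 mm proud it would read 86.1 mm.
- **Position:** the flange centre is within about 0.5 mm of where I measured the port.
- **Release:** the gripper is open and well clear above the box, touching nothing.
- **Surroundings:** by eye in the top view, the pottery, stones and other covers are where they started.

**Disagreement:** my first close look at the port was about 1.7 mm off from the later ones, because the arm was still settling. I used the settled views instead. The box also measured about 0.6% larger than its given size in those pictures, which made no difference to the fit.

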